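# Tip the pipette carton into its taped place

### The job

The carton of plastic pipettes has been left standing on end short of its yellow taped place on the bench. Slide it upright up to the place, its foot just over the near tape, and then push it over from the window side, high up, so that it comes down inside the yellow outline and lies there flat with its window up. Push gently with the fingertips only, never grip or lift it, and leave everything else where it is.

Things in the scene. Friction and masses are not known exactly. Their poses are not given: they have to be found in the camera images.
- carton: Loose white carton of pipettes on end: 60 deep (own x), 110 wide (y), 170 mm high (z), 0.17-0.34 kg, evenly filled, rigid, bench friction about 0.6. Origin: centre of its foot end. -x face: cyan band and open window; +x face plain, towards the outline. Pushed low (below about 35 mm) it slides upright; pushed high it tips about the plain face's foot edge, balance point about 20 degrees, then falls.
- bay: Yellow tape rectangle flat on the black bench (no height), tape 18 mm wide, 200 x 140 mm inside, 236 x 176 mm outside. Origin: its centre on the bench; x along the long side, pointing away from the carton, which starts wholly outside the short -x side, within about 12 mm of the centre line and 12 degrees of square.
- foot_left (a point): Carton: bottom corner of the plain (+x) face at own y = +55 mm
- foot_right (a point): Carton: bottom corner of the plain face at own y = -55 mm
- head_left (a point): Carton: top corner of the plain face at own y = +55 mm, 170 mm above foot_left
- head_right (a point): Carton: top corner of the plain face at own y = -55 mm, 170 mm above foot_right
- flask: Bystander, loose, to be left alone: conical glass flask, 84 mm across the foot, 138 mm high. Origin: centre of its underside.
- amber_bottle: Bystander, loose, to be left alone: amber glass bottle with blue cap, 70 mm diameter, 140 mm high. Origin: centre of its underside.
- wash_bottle: Bystander, loose, to be left alone: whitish squeeze bottle, 72 mm diameter, red cap, thin bent spout rising to 181 mm and reaching 48 mm to its own -x side. Origin: centre of its underside.
- beaker: Bystander, loose, to be left alone: empty glass beaker, 68 mm across the rim, 88 mm high. Origin: centre of its underside.
- cork_ring: Bystander, loose, to be left alone: cork flask ring lying flat, 90 mm across, 28 mm high. Origin: centre of its underside.
- vial_rack: Bystander, loose, to be left alone: blue rack of black-capped vials, 60 (x) by 130 (y) by 61 mm high. Origin: centre of its underside.
- filter_box: Bystander, loose, to be left alone: flat white and green box of filter papers, 130 by 130 by 35 mm. Origin: centre of its underside.

How it is judged:
By the outcome, as a careful person would: the job done as asked, in the order asked, and still so for the second after the job is handed in, with the robot touching nothing.
It also fails if it takes over 48 s, if anything falls off the work surface, if the arm or the gripper's body presses on something with over 40 N, if the wrist force passes 120 N, or if a joint passes its speed limit or range.

### The arm

A 7-joint arm with a two-finger parallel gripper is mounted at the origin on the work surface. World frame = base frame: x ahead of the robot, y to its left, z up, the work surface at z = 0. Lengths are in m, angles in degrees, forces in N, time in s.
With the tool pointing down it reaches from about 0.425 to 0.875 m from the base axis. Payload 4.7 kg.
Tool frame: the origin (TCP) lies midway between the tips of the shut fingers; the grasp point (between the pads) lies 19 mm behind it (ctrl.grasp_offset is the distance from the TCP to the grasp point, in m); z points along the fingers, y is the line along which they close (so a half turn about z gives the same grasp; the last joint's range is limited). The gripper opens to 87 mm and grips with 3 to 60 N. Pads are 19 mm wide; open, the fingers measure 117 mm over their backs; the gripper's body (75 mm by 190 mm) begins 51 mm behind the grasp point.
Start: joints at [72.657, 18.392, -4.016, 83.108, 1.295, 78.541, -3.26], TCP at [0.202, -0.618, 0.223] pointing down, gripper open.
Joint ranges: [-163.93, 163.93], [-17.29, 119.83], [-79.2, 71.16], [3.27, 140.29], [-89.18, 269.18], [5.43, 117.66], [-154.24, 154.24]. Speed limits (degrees/s): [147.25, 147.25, 180, 180, 180, 180, 180].

### API

Orientations are given as a 3x3 rotation matrix whose columns are the frame's x, y, z axes.
In Python, from workcell import ctrl gives the robot as it stands. The module is installed in compiled form; this text tells all that it offers.
- The arm moves only by the shell command python3 -m crank 'ROWS' [FORCE]. ROWS is JSON, a list of rows, each a list of 3 entries, a list of its own where there are three numbers: the shift along the tool's x, y, z in cm, then the turn, a rotation vector about the tool's x, y, z in degrees, then the finger opening in cm, from 0 to 8.7. A call has 1 to 10 rows; each row shifts and turns the commanded pose from where the row before left it, along the tool's axes as they then stand; what a row does not reach is not made up. A row lasts 1/10 s, in which the tool goes at most 50 mm and 8.59 degrees, less where a joint would pass 70% of its speed; a pose out of reach is approached as far as the arm can. A call with a gripper value outside its range is refused whole. The fingers move at their own pace and stop on an object; FORCE is the grip in N (left out, the last holds). Time passes only in rows, so rows that do not move let the fingers close. It gives the time, the measured TCP pose, the force, the opening and the grip force at its end, in the units of the state.
- ctrl.sense(): the state, without advancing time (a new reading comes with each control period).
- ctrl.read_camera(name): name is "side" or "top"; returns a dict with "frame" (400x640x3 uint8, red, green, blue), "depth" (400x640 float32, m along the optical axis (not along the pixel's ray), 0 where there is no reading), "vfov" (degrees; the focal length in pixels is half the picture's height over the tangent of half this angle, whatever the lens; pixels are square), "cx", "cy" (the principal point, pixels), "dist_coeffs" ([k1, k2, p1, p2, k3] as OpenCV has them; the pictures are not rectified), "R" (3x3) and "t" (3): a world point X has camera coordinates R X + t. Camera axes: x right, y down, z forward; pixel columns grow to the right and rows downward; lengths in m; the calibration is good to about 2 mm. A picture is of the moment at which its call begins.
- ctrl.hand_in(): hands the job in; it is judged then, once.
Trained networks look in a picture, given as the dict that the camera call returned (one of the last four; its "shot" number tells which), for a name from the list of things; names that differ only in an ending like _2 or _b are one class to them, and where a whole thing is asked for, a point or a joint stands for the part that bears it (a point fixed in the world has none). Each returns a list of dicts, best first, with "p" (0 to 1); they miss things now and then, are a little off and sometimes report something else, mostly with a low value. They report only what shows in the picture. A call takes as long as a camera call.
- ctrl.recognise(picture, label): "box" ([left, top, right, bottom] in pixels, round what is visible of it).
The state is a dict: "time": time; "qpos": joint angles; "qvel": joint speeds; "tau": joint torques, N m; "eef_pos": TCP position; "tcp_rot": TCP orientation; "wrist_force": force on the tool from outside, world axes, zero at the start; "ft_torque": the same for the moment, N m; "opening": finger opening in m; "grasp_force": force on a finger pad.
Only numpy, scipy, OpenCV 4.12 (cv2) and the standard library are available. Lean on these libraries where they do the work, as an engineer would, in place of code of your own. Each camera call takes 0.05 s, during which the arm holds its last target. There are 200 camera calls.

## Working session

There is one attempt and no reset: what is moved stays moved. The work goes in short steps, Python scripts to look and compute and a shell command to move; the robot and the scene stay as the last step left them, time stands still between calls to the robot, and variables do not carry over. Pictures are saved under pics/ and viewed, at most 10 in all, crops included, and the job is handed in when it is done.

```bash
mkdir -p pics; cat > h.py <<'E'
import numpy as np, cv2
from workcell import ctrl
def K(p):
    f=200/np.tan(np.radians(p["vfov"])/2); return np.array([[f,0,p["cx"]],[0,f,p["cy"]],[0,0,1]])
def cloud(p):
    h,w=p["depth"].shape; v,u=np.mgrid[:h,:w].astype(np.float32)
    n=cv2.undistortPoints(np.stack([u.ravel(),v.ravel()],1)[:,None],K(p),np.array(p["dist_coeffs"]))[:,0]
    d=p["depth"].ravel()[:,None]; X=np.c_[n,np.ones(len(n))]*d
    return ((X-np.array(p["t"]))@np.array(p["R"])).reshape(h,w,3)
def proj(p,X): return cv2.projectPoints(np.atleast_2d(np.float64(X)),cv2.Rodrigues(np.array(p["R"]))[0],np.array(p["t"]),K(p),np.array(p["dist_coeffs"]))[0][:,0]
def save(n,p): cv2.imwrite(f"pics/{n}.png",p["frame"][:,:,::-1])
E
python3 - <<'E'
from h import *
np.set_printoptions(precision=3,suppress=True)
for n in("side","top"):
    p=ctrl.read_camera(n); save(n+"0",p); np.savez(f"{n}0.npz",c=cloud(p),f=p["frame"])
    print(n,-np.array(p["R"]).T@p["t"])
    C=cloud(p)
    for l in "carton bay flask amber_bottle wash_bottle beaker cork_ring vial_rack filter_box".split():
        for r in ctrl.recognise(p,l)[:2]:
            b=[int(x) for x in r["box"]]; s=C[b[1]:b[3],b[0]:b[2]].reshape(-1,3); s=s[np.isfinite(s).all(1)&(s[:,2]>.012)]
            print(l,round(r["p"],2),b,np.median(s,0) if len(s) else "")
s=ctrl.sense();print(s["tcp_rot"],s["eef_pos"],s["time"])
E
```

```text
side [ 0.509 -1.006  1.207]
carton 0.65 [289, 205, 322, 248] [ 0.548 -0.129  0.128]
bay 0.58 [278, 185, 328, 234] [ 0.55  -0.127  0.163]
flask 0.74 [330, 172, 347, 200] [0.696 0.109 0.063]
amber_bottle 0.86 [290, 143, 308, 176] [0.536 0.277 0.083]
wash_bottle 0.96 [251, 162, 268, 204] [0.37  0.098 0.104]
beaker 0.63 [345, 212, 364, 240] [ 0.739 -0.09   0.063]
cork_ring 0.57 [304, 135, 323, 154] [0.617 0.452 0.028]
vial_rack 0.88 [274, 312, 299, 355] [ 0.472 -0.498  0.032]
filter_box 0.96 [259, 128, 291, 149] [0.418 0.504 0.036]
filter_box 0.6 [290, 142, 307, 172] [0.535 0.277 0.088]
top [0.282 0.034 1.753]
carton 0.94 [350, 201, 378, 236] [ 0.541 -0.109  0.168]
bay 0.65 [287, 201, 347, 251] [0.282 0.034 1.753]
flask 0.87 [292, 173, 311, 193] [0.686 0.12  0.065]
amber_bottle 0.68 [250, 210, 266, 232] [0.525 0.286 0.099]
wash_bottle 0.79 [291, 255, 310, 275] [0.365 0.116 0.117]
beaker 0.71 [348, 201, 373, 234] [ 0.545 -0.108  0.168]
beaker 0.49 [348, 162, 364, 184] [ 0.755 -0.088  0.059]
cork_ring 0.87 [207, 188, 230, 212] [0.621 0.46  0.027]
vial_rack 0.95 [434, 233, 472, 257] [ 0.468 -0.49   0.032]
filter_box 0.78 [181, 232, 224, 268] [0.414 0.518 0.034]
[[ 0.95   0.312  0.   ]
 [ 0.312 -0.95  -0.   ]
 [-0.     0.    -1.   ]] [ 0.202 -0.618  0.223] 1.0
```

View pics/side0.png

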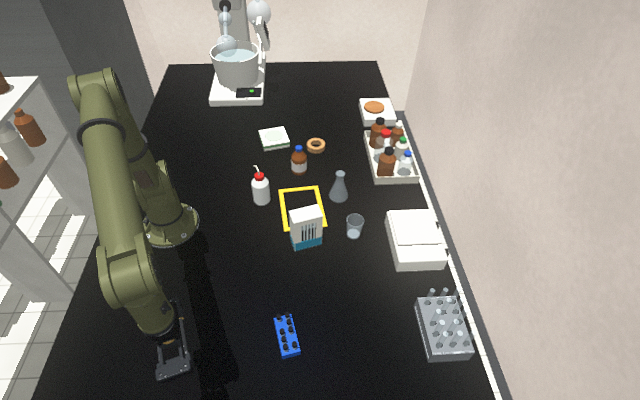

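View pics/top0.png

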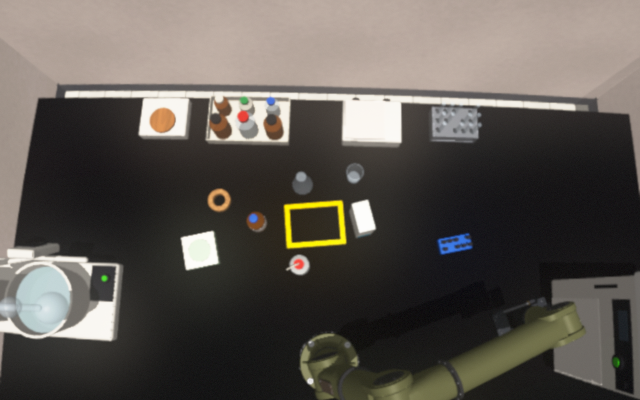

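Side view: the carton stands at about (305,228) with its cyan/window face to the camera. Top view: the yellow outline spans (286–346, 201–248), with the carton top at (363,218), so the push goes roughly along world +y. Next I fit the bay and carton geometry.

```bash
cat >> h.py <<'E'
def plane(p,uv,z=0.):
    n=cv2.undistortPoints(np.float32(uv)[:,None],K(p),np.array(p["dist_coeffs"]))[:,0]
    R=np.array(p["R"]);c=-R.T@np.array(p["t"]); d=np.c_[n,np.ones(len(n))]@R
    return c+d*((z-c[2])/d[:,2])[:,None]
def bayrect(p):
    f=cv2.cvtColor(p["frame"],cv2.COLOR_RGB2HSV)
    m=cv2.inRange(f,(22,120,120),(38,255,255)); 
    n,l,s,_=cv2.connectedComponentsWithStats(m); k=1+np.argmax(s[1:,4])
    v,u=np.nonzero(l==k); return plane(p,np.c_[u,v])
def top(C,zlo,zhi,ctr,r=.15):
    s=C.reshape(-1,3); return s[(abs(s[:,2]-(zlo+zhi)/2)<(zhi-zlo)/2)&(np.hypot(*(s[:,:2]-ctr).T)<r)]
def rect(P): return cv2.minAreaRect(np.float32(P[:,:2]*1000))
E
python3 - <<'E'
from h import *
np.set_printoptions(precision=1,suppress=True)
for n in("top","side"):
    p=ctrl.read_camera(n); C=cloud(p)
    B=bayrect(p); r=rect(B); print(n,"bay",r,"\n",cv2.boxPoints(r))
    T=top(C,.16,.18,(.545,-.11)); r=rect(T); print("carton top",len(T),r,"\n",cv2.boxPoints(r),T[:,2].mean())
    S=top(C,.01,.155,(.545,-.13)); S=S*1000
    # window face: fit y=a x+b on low band part
    L=S[(S[:,2]<60)&(S[:,2]>12)]; 
    if len(L)>10: print("face",np.polyfit(L[:,0],L[:,1],1),L[:,0].min(),L[:,0].max(),len(L))
E
```

```text
top bay ((538.6849975585938, 68.33635711669922), (183.5986785888672, 243.8601531982422), 6.000956058502197) 
 [[434.6 180. ]
 [460.1 -62.5]
 [642.7 -43.3]
 [617.2 199.2]]
carton top 491 ((548.7871704101562, -114.10047912597656), (112.06046295166016, 60.696292877197266), 15.330516815185547) 
 [[ 486.7  -99.6]
 [ 502.8 -158.2]
 [ 610.8 -128.6]
 [ 594.8  -70. ]] 0.1697047217032371
face [   0.2 -179.1] 457.4349232744792 667.6692331024722 59
side bay ((538.2711791992188, 72.18151092529297), (181.7763214111328, 241.8746795654297), 6.1721110343933105) 
 [[434.9 182.6]
 [460.9 -57.8]
 [641.6 -38.3]
 [615.6 202.2]]
carton top 458 ((548.604248046875, -110.4744873046875), (111.65851593017578, 65.75740051269531), 15.787445068359375) 
 [[ 485.9  -94. ]
 [ 503.8 -157.3]
 [ 611.3 -126.9]
 [ 593.4  -63.6]] 0.17054204717494814
face [   0.1 -204.3] 488.06686730112165 609.8877890519485 276
```

```bash
cat >> h.py <<'E'
from scipy.spatial.transform import Rotation as Ro
def Rt(yaw,tilt):  # tool x along heading yaw (deg), tool down, then tips swung forward by tilt
    a=np.radians(yaw); x=np.array([np.cos(a),np.sin(a),0]); z=np.array([0,0,-1.]); y=np.cross(z,x)
    return np.c_[x,y,z]@Ro.from_rotvec([0,np.radians(tilt),0]).as_matrix()
def plan(P,R,n,op,P0=None,R0=None):
    s=ctrl.sense(); R0=np.array(s["tcp_rot"]) if R0 is None else R0; P0=np.array(s["eef_pos"]) if P0 is None else P0
    w=Ro.from_matrix(R0.T@R).as_rotvec(); d=(np.array(P)-P0)/n*100; rows=[]
    for i in range(n):
        Ri=R0@Ro.from_rotvec(w*i/n).as_matrix()
        rows.append([np.round(Ri.T@d,1).tolist(),np.round(np.degrees(w/n),1).tolist(),op])
    for k in range(0,n,10): print(str(rows[k:k+10]).replace(" ",""))
E
python3 - <<'E'
from h import *
f=cv2.imread("pics/side0.png")[190:260,270:340]; cv2.imwrite("pics/crop.png",cv2.resize(f,None,fx=8,fy=8,interpolation=cv2.INTER_CUBIC))
print(Rt(105.5,45)); plan([.573,-.199,.22],Rt(105.5,45),16,6.5)
E
```

```text
[[-0.18896607  0.96363045 -0.18896607]
 [ 0.68138963  0.26723838  0.68138963]
 [ 0.70710678  0.         -0.70710678]]
[[[3.0,-1.8,0.0],[2.1,2.2,-5.2],6.5],[[3.2,-1.5,0.2],[2.1,2.2,-5.2],6.5],[[3.3,-1.2,0.4],[2.1,2.2,-5.2],6.5],[[3.3,-0.9,0.5],[2.1,2.2,-5.2],6.5],[[3.4,-0.5,0.7],[2.1,2.2,-5.2],6.5],[[3.4,-0.2,0.8],[2.1,2.2,-5.2],6.5],[[3.4,0.1,1.0],[2.1,2.2,-5.2],6.5],[[3.3,0.5,1.1],[2.1,2.2,-5.2],6.5],[[3.2,0.8,1.2],[2.1,2.2,-5.2],6.5],[[3.0,1.1,1.3],[2.1,2.2,-5.2],6.5]]
[[[2.9,1.4,1.4],[2.1,2.2,-5.2],6.5],[[2.7,1.7,1.4],[2.1,2.2,-5.2],6.5],[[2.5,2.0,1.4],[2.1,2.2,-5.2],6.5],[[2.2,2.3,1.4],[2.1,2.2,-5.2],6.5],[[1.9,2.5,1.4],[2.1,2.2,-5.2],6.5],[[1.6,2.7,1.4],[2.1,2.2,-5.2],6.5]]
```

View pics/crop.png

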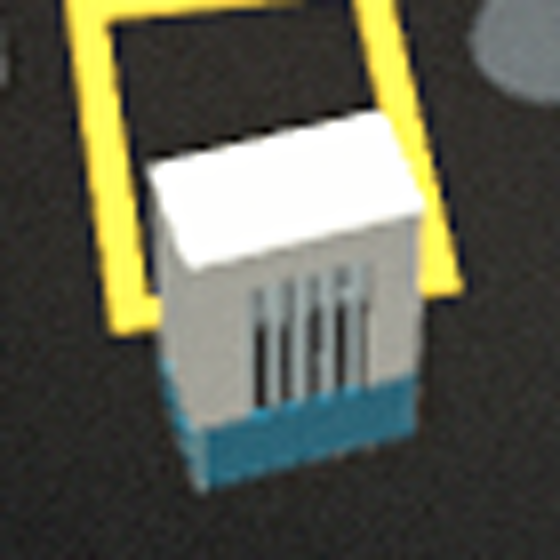

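The crop shows the cyan band along the foot, a central window with side frames, and a white strip above it about 25 mm high. Fingers 70 mm apart will bear on the frames.

```bash
python3 -m crank '[[[3.0,-1.8,0.0],[2.1,2.2,-5.2],7],[[3.2,-1.5,0.2],[2.1,2.2,-5.2],7],[[3.3,-1.2,0.4],[2.1,2.2,-5.2],7],[[3.3,-0.9,0.5],[2.1,2.2,-5.2],7],[[3.4,-0.5,0.7],[2.1,2.2,-5.2],7],[[3.4,-0.2,0.8],[2.1,2.2,-5.2],7],[[3.4,0.1,1.0],[2.1,2.2,-5.2],7],[[3.3,0.5,1.1],[2.1,2.2,-5.2],7],[[3.2,0.8,1.2],[2.1,2.2,-5.2],7],[[3.0,1.1,1.3],[2.1,2.2,-5.2],7]]'
python3 -m crank '[[[2.9,1.4,1.4],[2.1,2.2,-5.2],7],[[2.7,1.7,1.4],[2.1,2.2,-5.2],7],[[2.5,2.0,1.4],[2.1,2.2,-5.2],7],[[2.2,2.3,1.4],[2.1,2.2,-5.2],7],[[1.9,2.5,1.4],[2.1,2.2,-5.2],7],[[1.6,2.7,1.4],[2.1,2.2,-5.2],7],[[0,0,0],[0,0,0],7]]'
python3 -c "
from h import *
plan([.573,-.199,.02],Rt(105.5,45),6,7)"
```

```text
time: 2.1
eef_pos: [0.4343, -0.3535, 0.2204]
tcp_rot: [[0.313, 0.95, 0.013], [0.825, -0.279, 0.491], [0.47, -0.143, -0.871]]
wrist_force: [-0.5, -0.2, -0.5]
opening: 0.0701
grasp_force: 0.0
time: 2.8
eef_pos: [0.5725, -0.1903, 0.2173]
tcp_rot: [[-0.208, 0.958, -0.195], [0.681, 0.285, 0.674], [0.702, 0.007, -0.712]]
wrist_force: [0.4, 0.4, 0.3]
opening: 0.0701
grasp_force: 0.0
[[[-2.4,-0.1,2.2],[-0.1,0.1,0.2],7],[[-2.4,-0.1,2.2],[-0.1,0.1,0.2],7],[[-2.4,-0.0,2.2],[-0.1,0.1,0.2],7],[[-2.4,-0.0,2.2],[-0.1,0.1,0.2],7],[[-2.4,-0.0,2.2],[-0.1,0.1,0.2],7],[[-2.4,-0.0,2.2],[-0.1,0.1,0.2],7]]
```

```bash
python3 -m crank '[[[-2.4,-0.1,2.2],[-0.1,0.1,0.2],7],[[-2.4,-0.1,2.2],[-0.1,0.1,0.2],7],[[-2.4,0,2.2],[-0.1,0.1,0.2],7],[[-2.4,0,2.2],[-0.1,0.1,0.2],7],[[-2.4,0,2.2],[-0.1,0.1,0.2],7],[[-2.4,0,2.2],[-0.1,0.1,0.2],7],[[0,0,0],[0,0,0],7]]'
python3 - <<'E'
from h import *
for n in("side","top"):
    p=ctrl.read_camera(n); save(n+"1",p); T=top(cloud(p),.162,.178,(.549,-.112),.09); print(n,rect(T))
    if n=="side": cv2.imwrite("pics/s1c.png",cv2.resize(p["frame"][160:300,210:380,::-1],None,fx=4,fy=4))
E
```

```text
time: 3.5
eef_pos: [0.5674, -0.2071, 0.0185]
tcp_rot: [[-0.172, 0.967, -0.187], [0.685, 0.254, 0.683], [0.708, -0.011, -0.707]]
wrist_force: [-1.3, 0.4, 0.0]
opening: 0.0701
grasp_force: 0.0
side ((548.2366333007812, -110.20699310302734), (110.37598419189453, 65.3314437866211), 15.405735969543457)
top ((548.69775390625, -113.97959899902344), (110.8648910522461, 60.59180450439453), 15.229702949523926)
```

View pics/s1c.png

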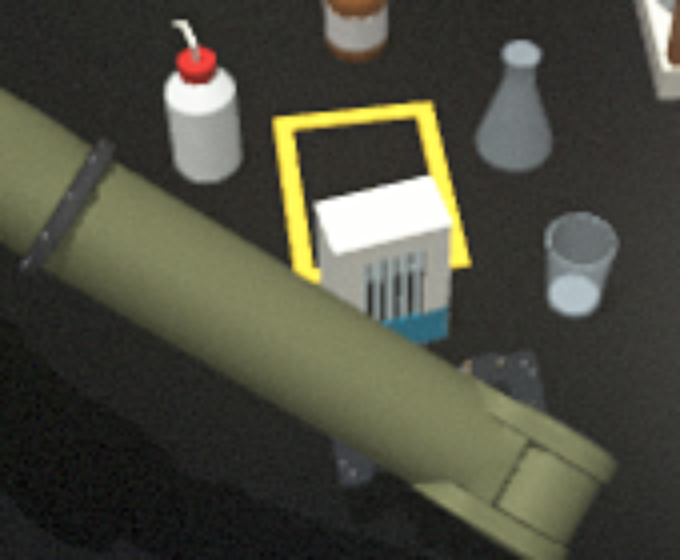

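Side crop: the forearm passes in front of the carton, whose top is at (385,215). The gripper is behind it at (440,420). I check how much room the forearm leaves.

```bash
python3 - <<'E'
from h import *
np.set_printoptions(precision=3,suppress=True,linewidth=150)
p=ctrl.read_camera("top"); C=cloud(p); cv2.imwrite("pics/t1c.png",cv2.resize(p["frame"][150:380,260:480,::-1],None,fx=2.5,fy=2.5))
s=C.reshape(-1,3)
for y in np.arange(-.4,.15,.04):
    m=s[(abs(s[:,1]-y)<.02)&(s[:,0]>.05)&(s[:,0]<.75)&(s[:,2]>.2)]
    if len(m): print(round(y,2),m[:,0].min(),m[:,0].max(),m[:,2].min(),m[:,2].max())
E
```

```text
-0.4 0.31145993950375983 0.675234087411259 0.20377538531331724 0.5023853984302281
-0.36 0.16792279677161495 0.665447849910996 0.20018121773522357 0.5745684085677577
-0.32 0.13997762272027778 0.6331355795759626 0.20032031612934717 0.5928555317678261
-0.28 0.1292604127973001 0.32720362448533563 0.4746577034475366 0.6071794247802972
-0.24 0.1039360327297503 0.2779576206897541 0.46480625977875956 0.5995326909926859
-0.2 0.05634146422852904 0.23469673520226045 0.3866965918554877 0.5547152678766121
-0.16 0.05009822686967235 0.18713957274866014 0.3688193138251902 0.49194052951642425
-0.12 0.050065133651612914 0.15603380297913416 0.36765745024221985 0.45747034418713356
-0.08 0.05017051797564233 0.12384667609562247 0.3196910424894704 0.4133495180673094
-0.04 0.05020759605633011 0.09489368379747481 0.2582992513495727 0.38743778674706797
-0.0 0.050057190684740537 0.08385336191227297 0.2173962261858871 0.3402054509997525
0.04 0.05053222068264708 0.2824278114378796 0.21921923336203974 1.7530811792240932
```

View pics/t1c.png

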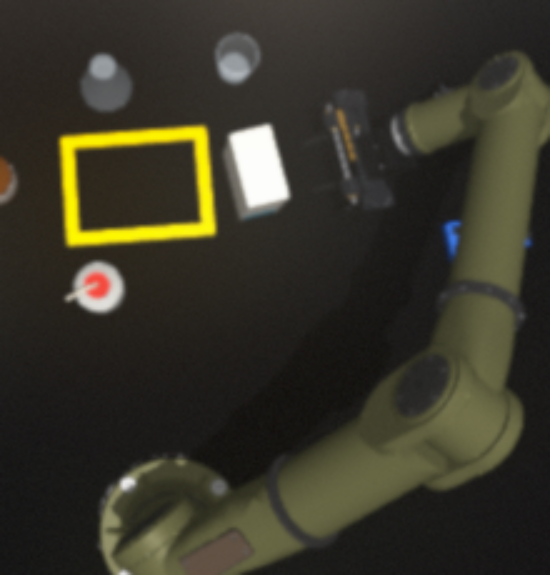

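```bash
sed -i 's/Ri.T@d,1/Ri.T@d,2/;s/w\/n),1/w\/n),1/' h.py; python3 - <<'E'
from h import *
plan([.5604,-.1554,.019],Rt(105.4,45),5,7)
E
```

```text
[[[0.67,0.05,0.83],[0.1,0.0,-0.1],7],[[0.66,0.05,0.83],[0.1,0.0,-0.1],7],[[0.66,0.05,0.83],[0.1,0.0,-0.1],7],[[0.66,0.06,0.84],[0.1,0.0,-0.1],7],[[0.66,0.06,0.84],[0.1,0.0,-0.1],7]]
```

```bash
python3 -m crank '[[[0.65,0.05,0.83],[0.1,0,-0.1],7],[[0.65,0.05,0.83],[0.1,0,-0.1],7],[[0.65,0.05,0.83],[0.1,0,-0.1],7],[[0.65,0.05,0.83],[0.1,0,-0.1],7],[[0.65,0.05,0.83],[0.1,0,-0.1],7],[[0,0,0],[0,0,0],7]]'
python3 -c "
from h import *
plan([.558,-.140,.019],Rt(105.4,45),4,7)
plan([.5565,-.113,.019],Rt(100.7,45),7,7,np.array([.558,-.140,.019]),Rt(105.4,45))"
```

```text
time: 4.25
eef_pos: [0.5592, -0.1532, 0.0173]
tcp_rot: [[-0.188, 0.963, -0.192], [0.683, 0.269, 0.679], [0.706, -0.003, -0.708]]
wrist_force: [0.7, 0.0, -0.5]
opening: 0.0703
grasp_force: 0.0
[[[0.26,0.06,0.2],[-0.1,0.0,0.0],7],[[0.26,0.06,0.2],[-0.1,0.0,0.0],7],[[0.26,0.06,0.2],[-0.1,0.0,0.0],7],[[0.26,0.06,0.2],[-0.1,0.0,0.0],7]]
[[[0.27,0.08,0.27],[-0.5,0.0,0.5],7],[[0.27,0.08,0.27],[-0.5,0.0,0.5],7],[[0.27,0.07,0.27],[-0.5,0.0,0.5],7],[[0.27,0.07,0.27],[-0.5,0.0,0.5],7],[[0.27,0.06,0.27],[-0.5,0.0,0.5],7],[[0.27,0.06,0.27],[-0.5,0.0,0.5],7],[[0.27,0.06,0.27],[-0.5,0.0,0.5],7]]
```

```bash
python3 -m crank '[[[0.26,0.06,0.2],[0,0,0],7],[[0.26,0.06,0.2],[0,0,0],7],[[0.26,0.06,0.2],[0,0,0],7],[[0.26,0.06,0.2],[0,0,0],7]]'
python3 -m crank '[[[0.27,0.08,0.27],[-0.5,0,0.5],7],[[0.27,0.08,0.27],[-0.5,0,0.5],7],[[0.27,0.07,0.27],[-0.5,0,0.5],7],[[0.27,0.07,0.27],[-0.5,0,0.5],7],[[0.27,0.06,0.27],[-0.5,0,0.5],7],[[0.27,0.06,0.27],[-0.5,0,0.5],7],[[0.27,0.06,0.27],[-0.5,0,0.5],7]]'
cat >> h.py <<'E'
BC=np.array([538.5,70.]);BY=96.1
def carton(ctr=(.549,-.09)):
    for n,off in(("side",-1.8),("top",1.9)):
        p=ctrl.read_camera(n); T=top(cloud(p),.162,.178,ctr,.11); r=rect(T); c=np.array(r[0])+[0,off]
        a=np.radians(BY); d=c-BC; u=np.array([np.cos(a),np.sin(a)]); v=np.array([-u[1],u[0]])
        # minAreaRect: angle of short side across
        ang=r[2] if r[1][0]>r[1][1] else r[2]-90
        yaw=90+ang
        print(n,np.round(c,1),"bay xy",np.round([d@u,d@v],1),"foot x",round(d@u+30,1),"yaw",round(yaw,1),"rel",round(yaw-BY,1),r[1])
E
python3 -c "
from h import *
carton()"
```

```text
time: 4.65
eef_pos: [0.5586, -0.1432, 0.0183]
tcp_rot: [[-0.186, 0.964, -0.189], [0.685, 0.266, 0.678], [0.704, -0.004, -0.71]]
wrist_force: [0.8, -0.8, -0.1]
opening: 0.07
grasp_force: 0.5
time: 5.35
eef_pos: [0.5569, -0.1152, 0.0185]
tcp_rot: [[-0.127, 0.983, -0.13], [0.698, 0.181, 0.692], [0.705, -0.003, -0.71]]
wrist_force: [0.4, -0.8, -0.9]
opening: 0.0699
grasp_force: 0.5
side [549.2 -79.8] bay xy [-150.1    5.3] foot x -120.1 yaw 102.3 rel 6.2 (111.64478302001953, 64.41238403320312)
top [549.5 -77.9] bay xy [-148.3    4.8] foot x -118.3 yaw 100.3 rel 4.2 (111.62435913085938, 60.279727935791016)
```

```bash
python3 -c "
from h import *
plan([.556,-.0865,.019],Rt(96,45),8,7)"
```

```text
[[[0.25,0.05,0.24],[-0.4,0.0,0.4],7],[[0.25,0.05,0.24],[-0.4,0.0,0.4],7],[[0.25,0.05,0.24],[-0.4,0.0,0.4],7],[[0.25,0.04,0.24],[-0.4,0.0,0.4],7],[[0.25,0.04,0.24],[-0.4,0.0,0.4],7],[[0.25,0.04,0.25],[-0.4,0.0,0.4],7],[[0.25,0.03,0.25],[-0.4,0.0,0.4],7],[[0.25,0.03,0.25],[-0.4,0.0,0.4],7]]
```

```bash
python3 -m crank '[[[0.25,0.05,0.24],[-0.4,0,0.4],7],[[0.25,0.05,0.24],[-0.4,0,0.4],7],[[0.25,0.05,0.24],[-0.4,0,0.4],7],[[0.25,0.04,0.24],[-0.4,0,0.4],7],[[0.25,0.04,0.24],[-0.4,0,0.4],7],[[0.25,0.04,0.25],[-0.4,0,0.4],7],[[0.2,0.03,0.2],[-0.4,0,0.4],7],[[0,0,0],[0,0,0],7]]'
python3 -c "
from h import *
carton((.549,-.05))"
```

```text
time: 6.25
eef_pos: [0.5561, -0.0909, 0.0188]
tcp_rot: [[-0.079, 0.993, -0.083], [0.705, 0.114, 0.7], [0.705, -0.003, -0.709]]
wrist_force: [0.3, 0.5, -0.3]
opening: 0.0701
grasp_force: 0.1
side [550.5 -53.7] bay xy [-124.3    1.3] foot x -94.3 yaw 97.6 rel 1.5 (110.33628845214844, 67.75676727294922)
top [551.5 -54.2] bay xy [-124.9    0.2] foot x -94.9 yaw 96.4 rel 0.3 (111.40716552734375, 60.159542083740234)
```

```bash
python3 -m crank '[[[0.2,0,0.2],[0,0,0],7],[[0.1,0,0.1],[0,0,0],7],[[0,0,0],[0,0,0],7]]'
python3 -c "
from h import *
carton((.549,-.05))
P=np.array(ctrl.sense()['eef_pos']); print(P)
plan(P-[0,.04,0],Rt(96.1,45),3,7)
plan([.561,-.13,.148],Rt(96.1,45),5,7,P-[0,.04,0],Rt(96.1,45))"
```

```text
time: 6.65
eef_pos: [0.556, -0.0873, 0.0188]
tcp_rot: [[-0.079, 0.993, -0.082], [0.705, 0.114, 0.699], [0.704, -0.003, -0.71]]
wrist_force: [-0.2, -2.3, 0.3]
opening: 0.07
grasp_force: 0.6
side [550.7 -51.8] bay xy [-122.4    0.8] foot x -92.4 yaw 96.5 rel 0.4 (109.69788360595703, 68.08026885986328)
top [550.7 -50.6] bay xy [-121.3    0.7] foot x -91.3 yaw 96.7 rel 0.6 (112.25542449951172, 60.564308166503906)
[ 0.55599875 -0.08733284  0.01879835]
[[[-0.94,-0.15,-0.93],[-0.1,0.1,0.1],7],[[-0.94,-0.15,-0.93],[-0.1,0.1,0.1],7],[[-0.94,-0.15,-0.94],[-0.1,0.1,0.1],7]]
[[[1.78,0.09,-1.87],[0.0,0.0,0.0],7],[[1.78,0.09,-1.87],[0.0,0.0,0.0],7],[[1.78,0.09,-1.87],[0.0,0.0,0.0],7],[[1.78,0.09,-1.87],[0.0,0.0,0.0],7],[[1.78,0.09,-1.87],[0.0,0.0,0.0],7]]
```

```bash
python3 -m crank '[[[-0.94,-0.1,-0.93],[-0.1,0.1,0.1],7],[[-0.94,-0.1,-0.93],[-0.1,0.1,0.1],7],[[-0.94,-0.1,-0.93],[-0.1,0.1,0.1],7],[[1.78,0.09,-1.87],[0,0,0],7],[[1.78,0.09,-1.87],[0,0,0],7],[[1.78,0.09,-1.87],[0,0,0],7],[[1.78,0.09,-1.87],[0,0,0],7],[[1.78,0.09,-1.87],[0,0,0],7],[[0,0,0],[0,0,0],7]]'
python3 -c "
from h import *
carton((.549,-.05))
plan([.5565,-.096,.148],Rt(96.4,45),4,7)
a=np.array([.5565,-.096,.148]);b=np.array([.551,-.044,.153]); R=Rt(96.4,45); plan(b,R,13,7,a,R)"
```

```text
time: 7.65
eef_pos: [0.5645, -0.1317, 0.1513]
tcp_rot: [[-0.076, 0.994, -0.072], [0.704, 0.105, 0.702], [0.706, 0.003, -0.708]]
wrist_force: [0.3, -0.3, 0.4]
opening: 0.07
grasp_force: 0.0
side [556.  -48.2] bay xy [-119.4   -4.8] foot x -89.4 yaw 92.8 rel -3.3 (100.76129913330078, 64.7884521484375)
top [553.8 -84. ] bay xy [-154.8    1.1] foot x -124.8 yaw 5.7 rel -90.4 (110.5584716796875, 127.63963317871094)
[[[0.64,-0.06,0.62],[0.0,-0.0,-0.1],7],[[0.64,-0.06,0.62],[0.0,-0.0,-0.1],7],[[0.64,-0.06,0.62],[0.0,-0.0,-0.1],7],[[0.64,-0.05,0.63],[0.0,-0.0,-0.1],7]]
[[[0.31,0.0,0.26],[0.0,0.0,0.0],7],[[0.31,0.0,0.26],[0.0,0.0,0.0],7],[[0.31,0.0,0.26],[0.0,0.0,0.0],7],[[0.31,0.0,0.26],[0.0,0.0,0.0],7],[[0.31,0.0,0.26],[0.0,0.0,0.0],7],[[0.31,0.0,0.26],[0.0,0.0,0.0],7],[[0.31,0.0,0.26],[0.0,0.0,0.0],7],[[0.31,0.0,0.26],[0.0,0.0,0.0],7],[[0.31,0.0,0.26],[0.0,0.0,0.0],7],[[0.31,0.0,0.26],[0.0,0.0,0.0],7]]
[[[0.31,0.0,0.26],[0.0,0.0,0.0],7],[[0.31,0.0,0.26],[0.0,0.0,0.0],7],[[0.31,0.0,0.26],[0.0,0.0,0.0],7]]
```

```bash
python3 -m crank '[[[0.62,-0.06,0.64],[0,0,-0.1],7],[[0.62,-0.06,0.64],[0,0,-0.1],7],[[0.62,-0.06,0.64],[0,0,-0.1],7],[[0.62,-0.06,0.64],[0,0,-0.1],7]]'
python3 -m crank '[[[0.31,0,0.26],[0,0,0],7],[[0.31,0,0.26],[0,0,0],7],[[0.31,0,0.26],[0,0,0],7],[[0.31,0,0.26],[0,0,0],7],[[0.31,0,0.26],[0,0,0],7],[[0.31,0,0.26],[0,0,0],7],[[0,0,0],[0,0,0],7]]'
python3 - <<'E'
from h import *
p=ctrl.read_camera("top"); cv2.imwrite("pics/t2.png",cv2.resize(p["frame"][170:280,270:430,::-1],None,fx=4,fy=4))
p=ctrl.read_camera("side"); cv2.imwrite("pics/s2.png",cv2.resize(p["frame"][160:280,240:380,::-1],None,fx=4,fy=4))
E
```

```text
time: 8.15
eef_pos: [0.5557, -0.0933, 0.1467]
tcp_rot: [[-0.081, 0.994, -0.079], [0.701, 0.113, 0.704], [0.709, 0.001, -0.705]]
wrist_force: [-0.8, -0.4, -0.2]
opening: 0.0699
grasp_force: 0.0
time: 8.85
eef_pos: [0.5535, -0.0699, 0.1494]
tcp_rot: [[-0.081, 0.994, -0.078], [0.701, 0.113, 0.704], [0.708, 0.002, -0.706]]
wrist_force: [-0.4, -0.9, 0.8]
opening: 0.07
grasp_force: 0.2
```

View pics/t2.png

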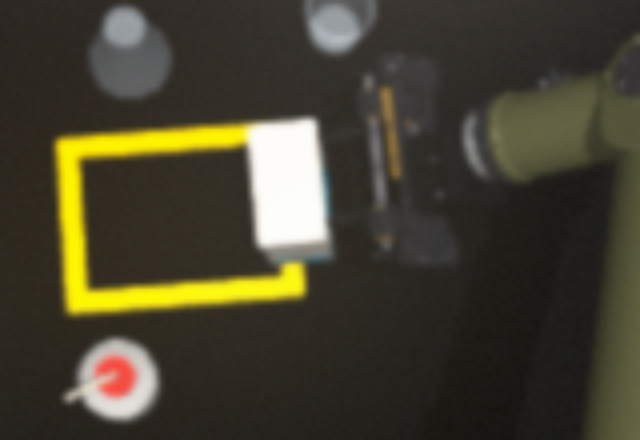

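Top view: the carton (290,185) is leaning left, its blue band showing at the right edge (327,190) with the foot still in place. It is tipping as intended.

```bash
python3 -m crank '[[[0.3,0,0.25],[0,0,0],7],[[0.3,0,0.25],[0,0,0],7],[[0.3,0,0.25],[0,0,0],7],[[0.3,0,0.25],[0,0,0],7],[[0.3,0,0.25],[0,0,0],7],[[0.3,0,0.25],[0,0,0],7],[[0.3,0,0.25],[0,0,0],7],[[0.25,0,0.2],[0,0,0],7],[[0.15,0,0.15],[0,0,0],7]]'
python3 -m crank '[[[0.15,0,0.15],[0,0,0],7],[[0.15,0,0.15],[0,0,0],7],[[0.15,0,0.15],[0,0,0],7],[[0.15,0,0.15],[0,0,0],7],[[0.15,0,0.15],[0,0,0],7]]'
python3 - <<'E'
from h import *
p=ctrl.read_camera("top"); C=cloud(p); cv2.imwrite("pics/t3.png",cv2.resize(p["frame"][170:280,270:430,::-1],None,fx=4,fy=4))
s=C.reshape(-1,3); m=s[(abs(s[:,0]-.54)<.04)&(s[:,1]>-.08)&(s[:,1]<.2)]
for y in np.arange(-.06,.18,.02): k=m[abs(m[:,1]-y)<.01]; print(round(y,2),np.round(np.median(k[:,2]),3) if len(k) else "")
E
```

```text
time: 9.85
eef_pos: [0.5498, -0.038, 0.1522]
tcp_rot: [[-0.081, 0.994, -0.078], [0.701, 0.112, 0.704], [0.708, 0.002, -0.706]]
wrist_force: [-0.5, 0.8, 0.5]
opening: 0.0696
grasp_force: 0.0
time: 10.35
eef_pos: [0.5487, -0.0278, 0.1521]
tcp_rot: [[-0.08, 0.994, -0.078], [0.702, 0.112, 0.704], [0.708, 0.002, -0.706]]
wrist_force: [1.0, 0.2, -0.6]
opening: 0.0702
grasp_force: 0.0
-0.06 0.062
-0.04 0.075
-0.02 0.095
0.0 0.131
0.02 0.166
0.04 0.163
0.06 0.149
0.08 0.001
0.1 -0.0
0.12 -0.001
0.14 -0.001
0.16 0.0
```

View pics/t3.png

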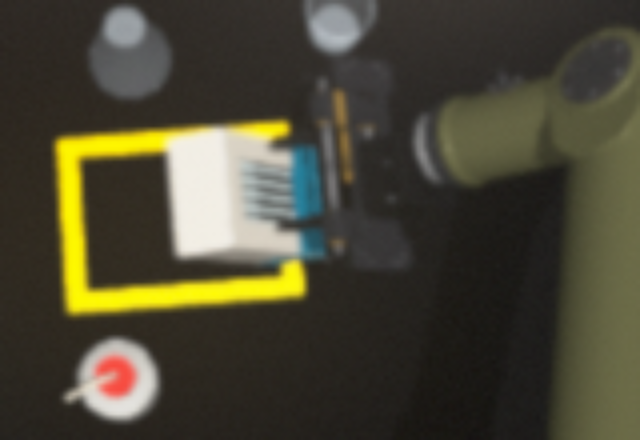

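Top view: the carton's head (200,190) is well over the balance point with the window (270,185) facing up and no force on the fingers. It is falling clear of them, so I back off along the tool axis.

```bash
python3 -m crank '[[[0,0,-1],[0,0,0],7],[[0,0,-2],[0,0,0],7],[[0,0,-3],[0,0,0],7],[[0,0,-3],[0,0,0],7],[[0,0,-3],[0,0,0],7],[[0,0,-2],[0,0,0],7],[[0,0,0],[0,0,0],7],[[0,0,0],[0,0,0],7]]'
python3 - <<'E'
from h import *
np.set_printoptions(precision=1,suppress=True)
for n,off in(("side",-1.8),("top",1.9)):
    p=ctrl.read_camera(n); C=cloud(p)
    T=top(C,.052,.068,(.54,.06),.13); r=rect(T); c=np.array(r[0])+[0,off]; a=np.radians(BY);u=np.array([np.cos(a),np.sin(a)]);v=np.array([-u[1],u[0]])
    B=cv2.boxPoints(r)+[0,off]-BC; print(n,r,T[:,2].mean()*1000); print(np.c_[B@u,B@v])
    cv2.imwrite(f"pics/{n}4.png",cv2.resize(p["frame"][120:280,220:400,::-1],None,fx=4 if n=="top" else 3,fy=3))
E
```

```text
time: 11.2
eef_pos: [0.5595, -0.1266, 0.2508]
tcp_rot: [[-0.08, 0.994, -0.077], [0.702, 0.111, 0.704], [0.708, 0.002, -0.706]]
wrist_force: [0.1, 0.4, -0.3]
opening: 0.07
grasp_force: 0.0
side ((513.5359497070312, -22.075916290283203), (24.23653221130371, 0.5338081121444702), 8.990760803222656) 53.7849360161838
[[-91.   46.9]
 [-91.6  46.9]
 [-90.3  22.7]
 [-89.8  22.7]]
top ((537.6837158203125, 63.358848571777344), (111.35986328125, 169.8823699951172), 6.663207054138184) 59.37335976945015
[[ 79.8  57.8]
 [-90.1  56.2]
 [-89.  -55.2]
 [ 80.9 -53.5]]
```

View pics/top4.png

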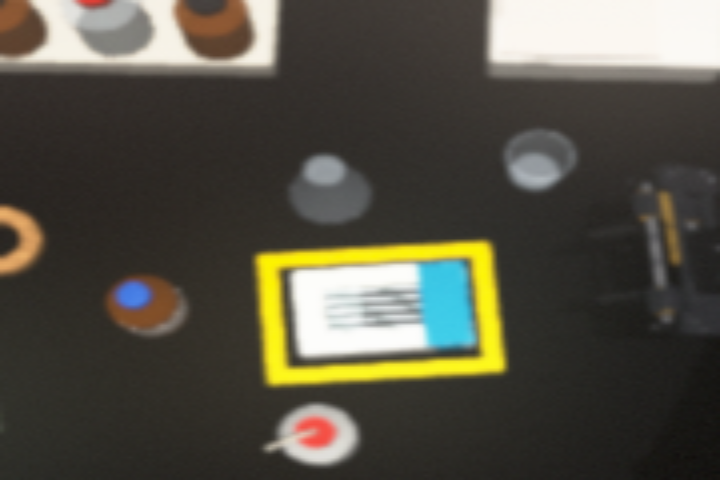

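The carton lies flat inside the yellow outline with its window up, within x -90..80 and y -55..58 mm. The bystanders are untouched and the arm is clear, so I hand in.

```bash
python3 -c "
from workcell import ctrl
print(ctrl.hand_in())"
```

```text
the job is handed in; nothing more can be done
None
```

The carton was slid upright to the near tape and pushed over from the window side; it lies flat, window up, inside the yellow outline (at least about 10 mm clear of the tape), and the job is handed in.

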